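# Set the inspection mirror on a balanced target

### The arm

A 6-joint arm with a two-finger parallel gripper is mounted at the origin on the work surface. World frame = base frame: x ahead of the robot, y to its left, z up, the work surface at z = 0. Lengths are in m, angles in rad, forces in N, time in s.
With the tool pointing down it reaches from about 0.225 to 0.725 m from the base axis. Payload 3.1 kg.
Tool frame: the origin (TCP) lies at the very end of the fingers, on their centre line; the grasp point (between the pads) lies 19 mm behind it (arm.tcp_to_grasp is the distance from the TCP to the grasp point, in m); z points along the fingers, y is the direction in which the jaws open and shut (so a half turn about z gives the same grasp; the last joint's range is limited). The gripper opens to 85 mm and grips with 20 to 120 N. Pads are 22 mm wide; open, the fingers measure 114 mm over their backs; the gripper's body (76 mm by 85 mm) begins 54 mm behind the grasp point. The pads swing forward as they close: fully open they stand 13 mm farther back than shut.
Start: joints at [1.037, 0.048, 0.099, 1.622, 0, 1.443], TCP at [0.207, 0.482, 0.231] pointing down, gripper open.
Joint ranges: [-2.91, 2.91], [-0.99, 1.94], [-1.21, 1.42], [-2.12, 2.29], [-1.49, 1.47], [-3.14, 3.14]. Speed limits (rad/s): [2.79, 2.79, 3.14, 3.14, 3.14, 3.14].

### API

Orientations are given as [roll, pitch, yaw] about the fixed x, y, z axes, in that order (R = Rz(yaw) Ry(pitch) Rx(roll)).
In Python, from bench import arm gives the robot as it stands. The module is installed in compiled form; this text tells all that it offers.
- The arm moves only by the shell command python3 -m jog 'ROWS' [FORCE]. ROWS is JSON, a list of rows, each a list of 5 numbers: the finger opening in cm, from 0 to 8.54, then the shift along the tool's x, y, z in cm, then the turn about the tool's z in rad. In form: [[fingers, dx, dy, dz, yaw], ...]. A call has 1 to 10 rows; each row shifts and turns the pose as measured when the row begins, along the tool's axes as they then stand; what a row does not reach is not made up. A row lasts 1/8 s, in which the tool goes at most 62.5 mm and 10.7 degrees, less where a joint would pass 70% of its speed; a pose out of reach is approached as far as the arm can. A call with a gripper value outside its range is refused whole. The fingers move at their own pace and stop on an object; FORCE is the grip in N (left out, the last holds). Time passes only in rows, so rows that do not move let the fingers close. It gives the time, the measured TCP pose, the force and the opening at its end, in the units of the state.
- arm.observe(): the state, without advancing time (a new reading comes with each control period).
- arm.read_camera(name): name is "side" or "top"; returns the picture (384x512x3 uint8, red, green, blue); there is no depth.
- arm.get_calibration(name): a dict with "K" (3x3 intrinsics, pixels), "dist" ([k1, k2, p1, p2, k3] as OpenCV has them; the pictures are not rectified), "rvec" (rotation vector, rad) and "tvec" (3), from world to camera coordinates, as OpenCV has them. Camera axes: x right, y down, z forward; pixel columns grow to the right and rows downward; lengths in m; the calibration is good to about 2 mm. A picture is of the moment at which its call begins. get_calibration takes no time and is no camera call.
- arm.finish_job(): hands the job in, once; it reports no verdict.
The state is a dict: "t": time; "joint_positions": joint angles; "joint_velocities": joint speeds; "tau": joint torques, N m; "eef_pos": TCP position; "tool_rot": TCP orientation; "wrist_force": force on the tool from outside, world axes, zero at the start; "ft_torque": the same for the moment, N m; "opening": finger opening in m.
Only numpy, scipy, OpenCV 4.12 (cv2) and the standard library are available. Lean on these libraries where they do the work, as an engineer would, in place of code of your own. Each camera call takes 0.05 s, during which the arm holds its last target. There are 200 camera calls.

### The job

Get the mirror inspection station ready: balance the banded aluminium puck the right way up on the very top of the upturned steel bowl and let go of it. Then turn the sprung mirror by the bar on its top until the station's fixed camera, looking into the mirror, sees the puck in the middle of the mirror, and finish while still holding the mirror at that angle, because it springs back when let go. Leave the other things on the bench where they are.

Things in the scene. Friction and masses are not known exactly. Their poses are not given: they have to be found in the camera images.
- puck: loose aluminium puck, an upright cylinder 40 mm across and 24 mm high, 55 to 115 g, with a dark band 5 mm wide round its middle and a dark dot on top; origin at the centre of its underside, z up its axis. It starts upright on the bench on one side of the station, the bowl being on the other; which is which changes
- puck_center (a point): the middle of the puck, 12 mm above its underside
- dome: upturned steel bowl fixed to the bench: a ball-shaped cap, radius of curvature 50 mm, 98 mm across at the bench, 40 mm high; origin at the centre of its foot. The puck stays balanced on it only when set down within some millimetres of the top
- dome_top (a point): the topmost point of the bowl, 40 mm above the bench; axes upright
- station: fixed mirror station: aluminium base 290 x 70 x 8 mm, the mirror near the end nearer the robot, a small cylindrical camera (34 mm thick, top 67 mm above the bench) at the far end, its lens facing back at the mirror. Origin on the bench under the mirror's axis; x points from mirror to camera, z up
- lens (a point): front of the camera lens, 150 mm from the mirror's axis along the station's x, 50 mm above the bench
- mirror: flat mirror 46 x 46 mm in a 50 mm black frame, upright, face centre 50 mm above the bench, turning about a vertical axis in its face. Origin on that axis at bench height; x = outward normal of the reflecting face, y along the face, z up. A spring (0.05 N m per rad) returns it to face the camera (x along the station's x); it turns 1.35 rad either way
- bar (a point): middle of the black grip bar on top of the mirror: 14 mm thick (along the mirror's x), 40 mm long (along its y), 26 mm high, reaching from 86 to 112 mm above the bench, centred on the axis; axes as the mirror's. Under it the frame's top is 75 to 80 mm above the bench
- sight: imaginary: the camera's line of sight after reflection. Origin on the mirror's axis at bench height, x points horizontally where the reflected line goes; it turns twice as far as the mirror. The camera sees the puck when this x points at the puck: the mirror's normal then halves the angle between lens and puck as seen from the axis
- phone: bystander: black phone lying flat, 72 x 148 x 8 mm, near the robot; origin at the centre of its underside
- driver: bystander: screwdriver, 160 mm long, lying near the robot; origin at the centre of its underside
- spudger: bystander: flat black plastic pry stick, 12 x 130 x 6 mm, lying near the robot; origin at the centre of its underside
- tape: bystander: red ring of tape, 100 mm across, 12 mm high, at the far left; origin at the centre of its underside
- jar: bystander: small closed white jar with a steel lid, 32 mm across, 50 mm high, at the far left; a bystander, not the puck; origin at the centre of its underside
- flux: bystander: white bottle, 40 mm across, 100 mm high, at the far right; origin at the centre of its underside
- tray: bystander: grey open parts tray 130 x 90 x 25 mm, outer right; origin at the centre of its underside
- carton: bystander: white and orange carton, 160 x 90 x 28 mm, outer left; origin at the centre of its underside
Things that resemble listed ones, but are neither listed nor needed, are in the scene too. What is shaped like the puck but purple is not meant.

How it is judged:
By the outcome, as a careful person would: the job done as asked, in the order asked, and still so for the second after the job is handed in, while the arm keeps its last pose, push and grip.
It also fails if it takes over 54 s, if anything falls off the work surface, if the arm or the gripper's body presses on something with over 40 N, if the wrist force passes 120 N, or if a joint passes its speed limit or range.

## Working session

There is one attempt and no reset: what is moved stays moved. The work goes in short steps, Python scripts to look and compute and a shell command to move; the robot and the scene stay as the last step left them, time stands still between calls to the robot, and variables do not carry over. Pictures are saved under pics/ and viewed, about 8 in all and at most 12, crops included, and the job is handed in when it is done.

```bash
mkdir -p pics
cat > h.py <<'E'
import numpy as np,cv2
from bench import arm
def cal(n):
    c=arm.get_calibration(n); return [np.array(c[k],float) for k in("K","dist","rvec","tvec")]
def ray(n,px):
    K,d,r,t=cal(n); R=cv2.Rodrigues(r)[0]
    u=cv2.undistortPoints(np.array([[px]],float),K,d)[0,0]
    return (-R.T@t.reshape(3)), R.T@np.array([u[0],u[1],1])
def onz(n,px,z):
    o,v=ray(n,px); return o+v*(z-o[2])/v[2]
def proj(n,P):
    K,d,r,t=cal(n); return cv2.projectPoints(np.array(P,float).reshape(-1,1,3),r,t,K,d)[0][:,0]
def snap(n,f):
    im=cv2.cvtColor(arm.read_camera(n),cv2.COLOR_RGB2BGR); cv2.imwrite('pics/'+f,im); return im
E
python3 - <<'E'
from h import *
a=snap('top','top0.png');b=snap('side','side0.png')
for n in('top','side'): print(n,ray(n,(256,192)))
s=arm.observe();print({k:np.round(s[k],3) for k in('t','eef_pos','tool_rot','wrist_force','opening')}, arm.tcp_to_grasp)
E
```

```text
top (array([0.44987876, 0.01695662, 1.25611862]), array([ 0.11432997, -0.01473397, -0.99337688]))
side (array([ 0.4654931 , -0.93360849,  0.92175746]), array([ 0.08816065,  0.75004332, -0.65561661]))
{'t': np.float64(0.1), 'eef_pos': array([0.207, 0.482, 0.23 ]), 'tool_rot': array([-3.139, -0.   ,  2.736]), 'wrist_force': array([ 0.592, -0.654,  0.55 ]), 'opening': np.float64(0.085)} 0.0187
```

View pics/top0.png

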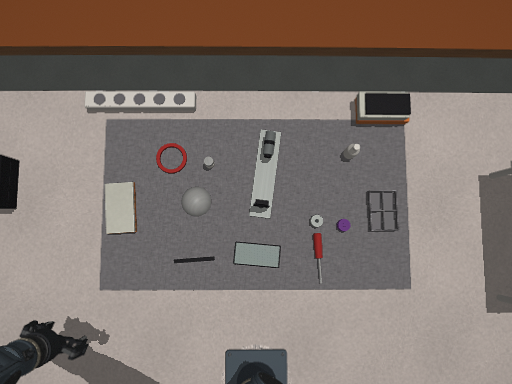

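View pics/side0.png

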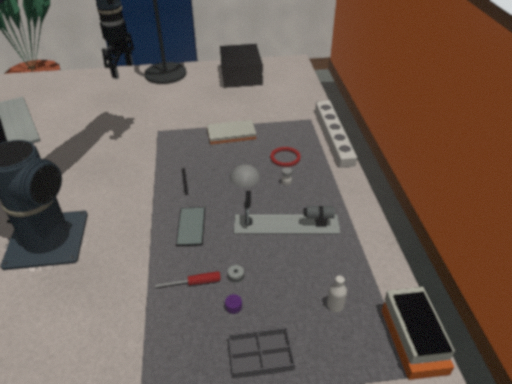

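Candidates for the puck, in the top view: silver disc with dark dot (317,221), purple disc (344,226), jar with steel lid (208,163), and the dome (196,202). By the description it is (317,221). I'll measure that one and check it in a close crop.

```bash
cat > m.py <<'E'
from h import *
def blob(im,c,w,lo,hi=256,maxsat=60):
    x,y=c; p=cv2.resize(im[y-w:y+w,x-w:x+w],None,fx=8,fy=8,interpolation=cv2.INTER_CUBIC)
    hsv=cv2.cvtColor(p,cv2.COLOR_BGR2HSV)
    m=((hsv[...,2]>=lo)&(hsv[...,2]<hi)&(hsv[...,1]<maxsat)).astype(np.uint8)
    cs=cv2.findContours(m,cv2.RETR_EXTERNAL,cv2.CHAIN_APPROX_NONE)[0]
    k=cv2.convexHull(max(cs,key=cv2.contourArea))
    pts=k[:,0].astype(float)/8+[x-w,y-w]-0.5+1/16
    return p,pts
E
python3 - <<'E'
from m import *
a=cv2.imread('pics/top0.png');b=cv2.imread('pics/side0.png')
def show(n,pts,tag,z):
    (c,ax,an)=cv2.fitEllipse(pts.astype(np.float32)); print(n,tag,'ctr',np.round(c,2),'axes',np.round(ax,1),'z',z,np.round(onz(n,c,z),4))
p1,q=blob(a,(317,221),12,120); show('top',q,'puck',.024)
p2,q=blob(a,(196,202),22,105); show('top',q,'dome',.0)
p3,q=blob(b,(236,272),14,120); show('side',q,'puck',.018)
p4,q=blob(b,(245,176),20,110); show('side',q,'dome',.02)
# station base
p5,q=blob(a,(265,173),48,135); r=cv2.minAreaRect(q.astype(np.float32)); box=cv2.boxPoints(r)
P=np.array([onz('top',x,.008)[:2] for x in box]); print('base',np.round(box,1).tolist(),P.round(4).tolist(),[np.linalg.norm(P[i]-P[i-1]).round(4) for i in range(4)])
s=lambda p:cv2.resize(p,(260,260))
cv2.imwrite('pics/c0.png',np.vstack([np.hstack([s(p1),s(p2),s(p5)]),np.hstack([s(p3),s(p4),s(b[185:235,225:275])])]))
E
```

```text
top puck ctr [316.8  220.33] axes [12.5 12.6] z 0.024 [ 0.5003 -0.1958  0.024 ]
top dome ctr [194.01 193.28] axes [39.7 56.9] z 0.0 [0.5904 0.2012 0.    ]
side puck ctr [235.42 270.73] axes [11.9 14.9] z 0.018 [ 0.4993 -0.1889  0.018 ]
side dome ctr [245.89 174.4 ] axes [20.9 24.3] z 0.02 [0.566  0.1848 0.02  ]
base [[248.3000030517578, 215.3000030517578], [259.5, 128.5], [281.1000061035156, 131.3000030517578], [270.0, 218.10000610351562]] [[0.5175, 0.0234], [0.8055, -0.0136], [0.7962, -0.0854], [0.5084, -0.0466]] [np.float64(0.0707), np.float64(0.2904), np.float64(0.0724), np.float64(0.2905)]
```

View pics/c0.png

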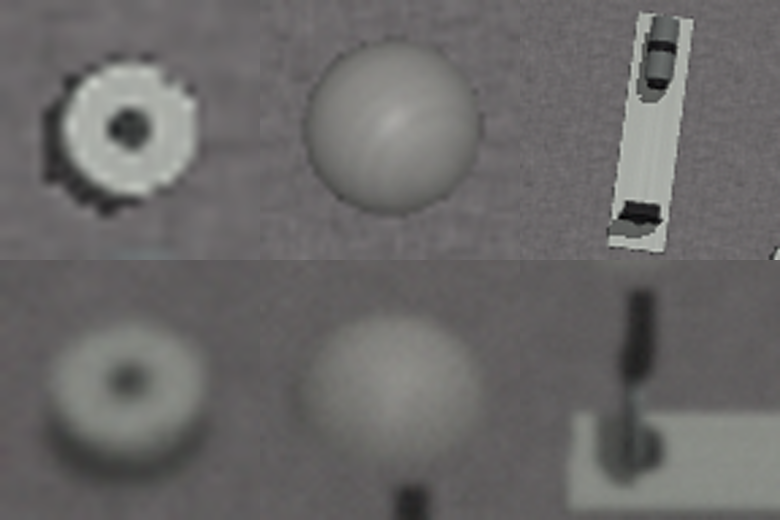

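Crop confirms the choice: silver rim with a dark dot on top at (316.5,220.3), which is the puck. The dome outline is at about (196,201) and the bar at about (261,202). Next I fit the dome outline and the bar.

Run:
```python
from m import *
from scipy.optimize import least_squares
a=cv2.imread('pics/top0.png');b=cv2.imread('pics/side0.png')
print('dot top',onz('top',(316.5,220.3),.024),'side',onz('side',(235.3,270.4),.024))
def dome(im,n,c,w):
    x,y=c;p=cv2.resize(im[y-w:y+w,x-w:x+w],None,fx=8,fy=8,interpolation=cv2.INTER_CUBIC).astype(float)
    g=cv2.GaussianBlur(p[...,1]-(p[...,0]+p[...,2])/2,(0,0),6)
    g8=cv2.normalize(g,None,0,255,cv2.NORM_MINMAX).astype(np.uint8)
    _,m=cv2.threshold(g8,0,255,cv2.THRESH_OTSU)
    k=max(cv2.findContours(m,0,1)[0],key=cv2.contourArea); k=cv2.convexHull(k)
    k=cv2.convexHull(k)[:,0]/8.+[x-w-.5+1/16,y-w-.5+1/16]
    (c,ax,_)=cv2.fitEllipse(k.astype(np.float32)); print(n,np.round(c,2),np.round(ax,1),'z0',onz(n,c,0).round(4))
    return k
k=dome(a,'top',(196,202),22)
P=np.array([onz('top',q,0)[:2] for q in k])
f=least_squares(lambda v:np.hypot(*(P-v[:2]).T)-v[2],[.55,.18,.05],loss='soft_l1',f_scale=.002); print('top foot',f.x)
k=dome(b,'side',(245,176),18)
cy=k[:,1].mean(); R=[ray('side',q) for q in k if q[1]<cy]
def res(v):
    C=np.array([v[0],v[1],-.01]); return [np.linalg.norm(np.cross(C-o,d/np.linalg.norm(d)))-.05 for o,d in R]
f=least_squares(res,[.55,.18],loss='soft_l1',f_scale=.002); print('side dome',f.x,'rms',np.std(f.fun))
# bar top face (dark) in top and side
x,y,w=261,203,12
p=cv2.resize(a[y-w:y+w,x-w:x+w],None,fx=8,fy=8,interpolation=cv2.INTER_CUBIC);q=cv2.resize(b[190-5:190+37,228:270],None,fx=8,fy=8,interpolation=cv2.INTER_CUBIC)
m=(p.max(2)<45).astype(np.uint8);print('dark px',m.sum()/64)
cv2.imwrite('pics/c1.png',np.hstack([cv2.resize(p,(384,384)),cv2.resize(q,(384,384))]))
```

```text
dot top [ 0.50039222 -0.1948506   0.024     ] side [ 0.49892051 -0.1928197   0.024     ]
top [195.88 201.03] [29.6 30. ] z0 [0.5649 0.1947 0.    ]
top foot [0.56507392 0.19469582 0.04871674]
side [244.54 175.46] [23.9 30.6] z0 [0.5634 0.2049 0.    ]
side dome [0.56293097 0.19969615] rms 0.0012290926464320353
dark px 86.25
```

View pics/c1.png

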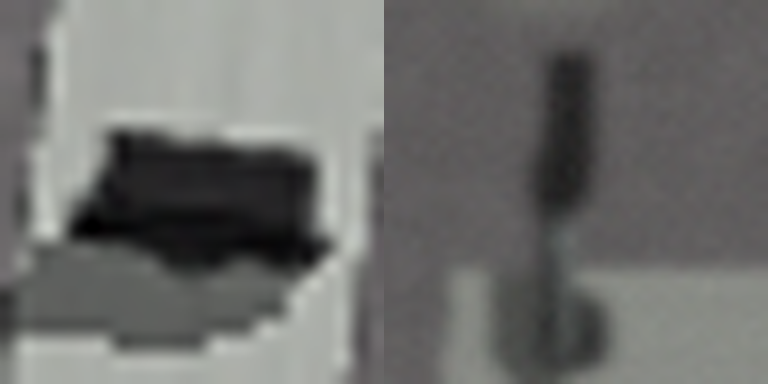

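Top view: bar top face centred at about (261.7,201.7). Side view: bar middle at about (247.9,198.9). The dome estimates from the two views agree within 5 mm.

```bash
cat >> h.py <<'E'
def go(target,yaw=None):
    s=arm.observe();p=np.array(s['eef_pos']);y=s['tool_rot'][2];d=np.array(target)-p
    c,n=np.cos(y),np.sin(y)
    print('t',round(float(s['t']),2),'tcp',p.round(4),'rot',np.round(s['tool_rot'],3),'F',np.round(s['wrist_force'],1),'open',round(float(s['opening']),4))
    print('tool shift cm',np.round(100*np.array([d@[c,n,0],d@[n,-c,0],-d[2]]),2),'turn',None if yaw is None else round(float((y-yaw+np.pi)%(2*np.pi)-np.pi),3))
E
python3 - <<'E'
from h import *
print(onz('top',(261.7,201.7),.112),onz('side',(247.9,198.9),.099))
go([.4995,-.194,.12],-2.618)
E
```

```text
[ 0.5524554 -0.0169369  0.112    ] [ 0.55132156 -0.01723864  0.099     ]
t 0.1 tcp [0.207  0.4819 0.2302] rot [-3.139 -0.     2.736] F [ 0.6 -0.7  0.6] open 0.0854
tool shift cm [-53.56 -50.55  11.02] turn -0.929
```

```bash
python3 -m jog '[[8.5,-4.1,-3.9,0,0],[8.5,-4.1,-3.9,0,0],[8.5,-4.1,-3.9,0,0],[8.5,-4.1,-3.9,0,0],[8.5,-4.1,-3.9,0,0],[8.5,-4.1,-3.9,0,0],[8.5,-4.1,-3.9,0,0],[8.5,-4.1,-3.9,0,0],[8.5,-4.1,-3.9,0,0],[8.5,-4.1,-3.9,0,0]]'
python3 -c "
from h import *
go([.4995,-.194,.12],-2.618)"
```

```text
t: 1.35
eef_pos: [0.4347, -0.0507, 0.2256]
tool_rot: [-3.135, -0.002, 2.745]
wrist_force: [2.0, 0.5, -0.1]
opening: 0.0849
t 1.35 tcp [ 0.4347 -0.0507  0.2256] rot [-3.135e+00 -2.000e-03  2.745e+00] F [ 2.   0.5 -0.1] open 0.0849
tool shift cm [-11.51 -10.72  10.56] turn -0.92
```

```bash
python3 -m jog '[[8.5,-3.8,-3.6,0,0],[8.5,-3.8,-3.6,0,0],[8.5,-3.8,-3.6,0,0],[5.5,0,0,2,-0.18],[5.5,0,0,2,-0.18],[5.5,0,0,2,-0.18],[5.5,0,0,2,-0.18],[5.5,0,0,2,-0.18],[5.5,0,0,0,0],[5.5,0,0,0,0]]'
python3 - <<'E'
from h import *
go([.4995,-.194,.12],-2.618)
a=snap('top','t1.png');b=snap('side','s1.png')
o=cv2.resize
cv2.imwrite('pics/c2.png',np.hstack([o(a[170:270,267:367],(390,390)),o(b[190:310,176:296],(390,390))]))
g=np.array(arm.observe()['eef_pos']);print(proj('top',g),proj('side',g))
E
```

```text
t: 2.6
eef_pos: [0.4965, -0.2041, 0.1157]
tool_rot: [3.134, -0.011, -2.622]
wrist_force: [-0.1, -0.1, -0.1]
opening: 0.0549
t 2.6 tcp [ 0.4965 -0.2041  0.1157] rot [ 3.134 -0.011 -2.622] F [-0.1 -0.1 -0.1] open 0.0549
tool shift cm [-0.76  0.73 -0.43] turn -0.004
[[324.94719469 220.2757794 ]] [[233.28143216 248.76478602]]
```

View pics/c2.png

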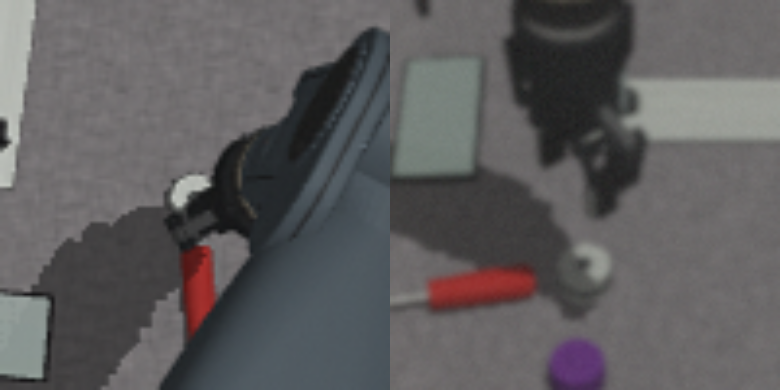

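The fingers straddle the puck line, clear of the red driver and the purple disc. Correct the offset and descend partway.

```bash
python3 -m jog '[[5.6,-0.7,0.7,0,0],[5.6,0,0,2.5,0],[5.6,0,0,2.5,0],[5.6,0,0,1.5,0],[5.6,0,0,0,0]]' 40
python3 - <<'E'
from h import *
go([.4997,-.194,.004],-2.618)
b=snap('side','s2.png');b2=cv2.resize(b[220:310,186:286],(600,540),interpolation=cv2.INTER_CUBIC)
cv2.imwrite('pics/c3.png',b2)
E
```

```text
t: 3.32
eef_pos: [0.5027, -0.1937, 0.0544]
tool_rot: [3.142, -0.005, -2.623]
wrist_force: [-1.1, 0.0, 0.0]
opening: 0.0563
t 3.33 tcp [ 0.5027 -0.1937  0.0544] rot [ 3.142 -0.005 -2.623] F [-1.1  0.   0. ] open 0.0563
tool shift cm [0.27 0.12 5.04] turn -0.005
```

View pics/c3.png

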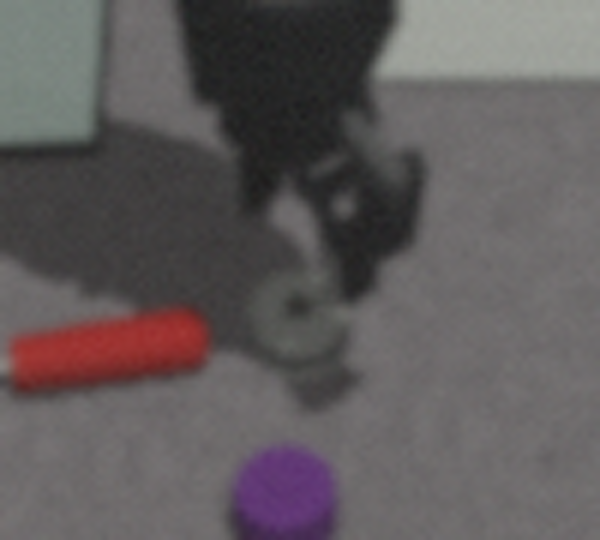

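Puck top at crop (300,318), between the fingers, with the driver handle clear. Descend and grip.

```bash
python3 -m jog '[[5.6,0.3,0.1,1.5,0],[5.6,0,0,1.5,0],[5.6,0,0,1.2,0],[5.6,0,0,0.7,0],[5.6,0,0,0,0]]' 40
python3 -c "
from h import *
go([.4997,-.194,.004],-2.618)"
```

```text
t: 4.0
eef_pos: [0.501, -0.1956, 0.0046]
tool_rot: [-3.138, -0.003, -2.624]
wrist_force: [0.8, -0.8, 0.1]
opening: 0.0563
t 4.0 tcp [ 0.501  -0.1956  0.0046] rot [-3.138e+00 -3.000e-03 -2.624e+00] F [ 0.8 -0.8  0.1] open 0.0563
tool shift cm [0.03 0.2  0.06] turn -0.006
```

```bash
python3 -m jog '[[5,0,0.2,0,0],[4.4,0,0,0,0],[3.8,0,0,0,0],[3.5,0,0,0,0],[3.5,0,0,0,0],[3.5,0,0,0,0],[3.5,0,0,-0.5,0],[3.5,0,0,-2.5,0],[3.5,0,0,-4,0],[3.5,0,0,-4,0]]' 30
python3 -c "
from h import *
go([.564,.197,.12])"
```

```text
t: 5.25
eef_pos: [0.4971, -0.1917, 0.114]
tool_rot: [3.138, -0.008, -2.624]
wrist_force: [0.0, 0.2, 0.5]
opening: 0.0389
t 5.25 tcp [ 0.4971 -0.1917  0.114 ] rot [ 3.138 -0.008 -2.624] F [0.  0.2 0.5] open 0.0389
tool shift cm [-25.06  30.46  -0.6 ] turn None
```

```bash
python3 -m jog '[[3.5,0,0,-4,0],[3.5,0,0,-4,0],[3.5,-3,3.7,0,0],[3.5,-3.6,4.3,0,0],[3.5,-3.6,4.3,0,0],[3.5,-3.6,4.3,0,0],[3.5,-3.6,4.3,0,0],[3.5,-3.6,4.3,0,0],[3.5,-3,3.7,0,0],[3.5,0,0,0,0]]'
python3 -c "
from h import *
go([.564,.197,.10])"
```

```text
t: 6.5
eef_pos: [0.5703, 0.1871, 0.2046]
tool_rot: [-3.132, 0.005, -2.628]
wrist_force: [-0.1, -1.3, -1.5]
opening: 0.0385
t 6.5 tcp [0.5703 0.1871 0.2046] rot [-3.132  0.005 -2.628] F [-0.1 -1.3 -1.5] open 0.0385
tool shift cm [ 0.06  1.17 10.46] turn None
```

```bash
python3 -m jog '[[3.5,0,1.2,2,0],[3.5,0,0,3.5,0],[3.5,0,0,3.5,0],[3.5,0,0,3.5,0],[3.5,0,0,0,0]]'
python3 - <<'E'
from h import *
go([.564,.197,.046])
a=snap('top','t4.png');b=snap('side','s4.png')
o=lambda x:cv2.resize(x,(400,400),interpolation=cv2.INTER_CUBIC)
cv2.imwrite('pics/c4.png',np.hstack([o(a[172:232,166:226]),o(b[140:200,215:275])]))
g=np.array(arm.observe()['eef_pos']);print(proj('side',[g+[0,0,-.0045],g+[0,0,.0195],[.564,.197,.04]]))
E
```

```text
t: 7.12
eef_pos: [0.5664, 0.1937, 0.0789]
tool_rot: [-3.128, 0.007, -2.63]
wrist_force: [-1.0, -0.2, -1.3]
opening: 0.0389
t 7.12 tcp [0.5664 0.1937 0.0789] rot [-3.128  0.007 -2.63 ] F [-1.  -0.2 -1.3] open 0.0389
tool shift cm [0.05 0.41 3.29] turn None
[[246.3282068  157.10599664]
 [246.15187942 150.66871049]
 [244.67017701 166.95045913]]
```

View pics/c4.png

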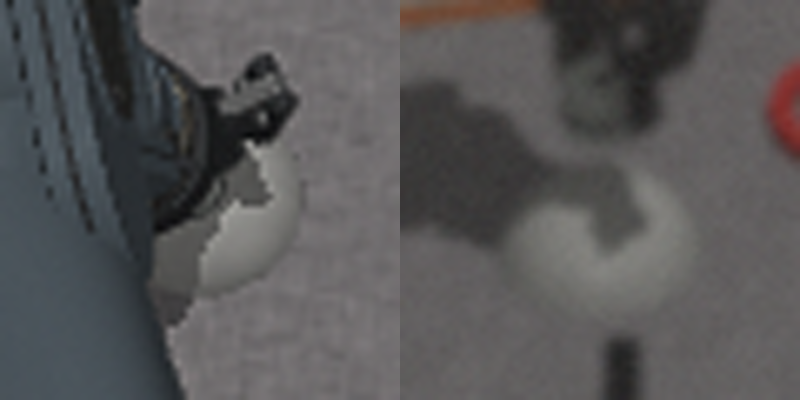

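Side view: puck held level at about (245.8,157), matching the prediction (246.3,157.1), over a dome centred at about (244.5,167 for the top). Lower towards contact slowly.

```bash
python3 -m jog '[[3.5,0,0.4,0,0],[3.5,0,0,1.2,0],[3.5,0,0,1.0,0],[3.5,0,0,0.4,0],[3.5,0,0,0,0]]'
python3 -c "
from h import *
go([.5644,.197,.0445])"
```

```text
t: 7.85
eef_pos: [0.5721, 0.1988, 0.0617]
tool_rot: [-3.123, 0.024, -2.63]
wrist_force: [0.0, 0.7, -1.3]
opening: 0.0393
t 7.85 tcp [0.5721 0.1988 0.0617] rot [-3.123  0.024 -2.63 ] F [ 0.   0.7 -1.3] open 0.0393
tool shift cm [0.76 0.22 1.72] turn None
```

```bash
python3 -m jog '[[3.5,0.7,0.2,0,0],[3.5,0,0,0,0]]'
python3 -c "
from h import *
go([.5644,.197,.0445]);s=arm.observe();print(np.round(s['joint_positions'],3),np.round(s['tau'],2),np.round(s['ft_torque'],2))"
```

```text
t: 8.1
eef_pos: [0.5644, 0.197, 0.0614]
tool_rot: [-3.124, 0.024, -2.63]
wrist_force: [0.8, -0.1, -0.8]
opening: 0.0388
t 8.1 tcp [0.5644 0.197  0.0614] rot [-3.124  0.024 -2.63 ] F [ 0.8 -0.1 -0.8] open 0.0388
tool shift cm [ 0.   -0.    1.69] turn None
[ 0.229  0.235 -0.033  1.275 -0.011 -0.282] [ 1.000e-02 -4.119e+01  3.200e+01 -1.600e-01 -4.000e-02 -0.000e+00] [-0.02  0.02 -0.01]
```

```bash
python3 -m jog '[[3.5,0,0,0.6,0],[3.5,0,0,0.3,0],[3.5,0,0,0,0]]'
python3 -c "
from h import *
go([.5644,.197,.0445])"
```

```text
t: 8.48
eef_pos: [0.5649, 0.197, 0.0521]
tool_rot: [-3.123, 0.025, -2.63]
wrist_force: [-0.7, 0.4, -0.6]
opening: 0.0389
t 8.47 tcp [0.5649 0.197  0.0521] rot [-3.123  0.025 -2.63 ] F [-0.7  0.4 -0.6] open 0.0389
tool shift cm [0.04 0.02 0.76] turn None
```

```bash
python3 -m jog '[[3.5,0,0,0.4,0],[3.5,0,0,0,0]]' 20; python3 -m jog '[[3.5,0.05,0,0.2,0],[3.5,0,0,0,0]]';python3 -m jog '[[3.5,0,0,0.1,0],[3.5,0,0,0,0]]'
python3 -c "
from h import *
go([.5644,.197,.0445])"
```

```text
t: 8.72
eef_pos: [0.5651, 0.197, 0.0477]
tool_rot: [-3.123, 0.025, -2.63]
wrist_force: [-0.7, -0.3, -1.4]
opening: 0.0386
t: 8.98
eef_pos: [0.565, 0.1968, 0.0459]
tool_rot: [-3.123, 0.025, -2.63]
wrist_force: [-0.3, -0.6, -1.0]
opening: 0.0387
t: 9.22
eef_pos: [0.5653, 0.1969, 0.0456]
tool_rot: [-3.123, 0.026, -2.63]
wrist_force: [-0.7, -0.5, -1.3]
opening: 0.0387
t 9.22 tcp [0.5653 0.1969 0.0456] rot [-3.123  0.026 -2.63 ] F [-0.7 -0.5 -1.3] open 0.0387
tool shift cm [0.07 0.06 0.11] turn None
```

```bash
python3 -m jog '[[3.5,0.08,0.03,0.1,0],[3.5,0,0,0,0]]'; python3 -m jog '[[3.5,0,0,0.1,0],[3.5,0,0,0,0]]';python3 -c "
from h import *
go([.5644,.197,.0445])
a=[arm.read_camera('side') is not None and np.array(arm.observe()['wrist_force']) for i in range(4)]; print(np.mean(a,0))"
```

```text
t: 9.48
eef_pos: [0.5654, 0.1969, 0.0456]
tool_rot: [-3.122, 0.028, -2.63]
wrist_force: [0.5, 0.1, -0.9]
opening: 0.0389
t: 9.72
eef_pos: [0.5654, 0.1969, 0.0456]
tool_rot: [-3.122, 0.029, -2.63]
wrist_force: [-1.2, -0.7, 0.8]
opening: 0.0391
t 9.72 tcp [0.5654 0.1969 0.0456] rot [-3.122  0.029 -2.63 ] F [-1.2 -0.7  0.8] open 0.0391
tool shift cm [0.08 0.05 0.11] turn None
[-1.05735135 -0.17452187  2.5999196 ]
```

Contact felt: z stalled at 0.0456 and Fz rose by about 3 N. Release gently.

```bash
python3 -m jog '[[4.2,0,0,0,0],[4.6,0,0,0,0],[5.2,0,0,0,0],[6,0,0,0,0],[6,0,0,0,0]]'
python3 - <<'E'
from h import *
go([.5644,.197,.15])
a=snap('top','t5.png');b=snap('side','s5.png')
o=lambda x:cv2.resize(x,(400,400),interpolation=cv2.INTER_CUBIC)
cv2.imwrite('pics/c5.png',np.hstack([o(a[172:232,166:226]),o(b[140:200,215:275])]))
E
```

```text
t: 10.55
eef_pos: [0.565, 0.1969, 0.0437]
tool_rot: [-3.123, 0.027, -2.63]
wrist_force: [0.2, 0.5, -0.1]
opening: 0.0602
t 10.55 tcp [0.565  0.1969 0.0437] rot [-3.123  0.027 -2.63 ] F [ 0.2  0.5 -0.1] open 0.0602
tool shift cm [  0.04   0.04 -10.63] turn None
```

View pics/c5.png

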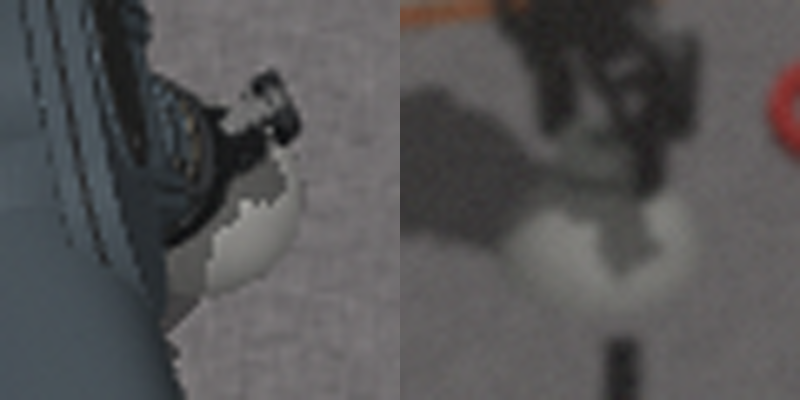

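The puck sits on the dome between the open fingers, at about (244.5,163) in the side view. Retreat straight up.

```bash
python3 -m jog '[[6,0,0,-0.6,0],[6,0,0,-1,0],[6,0,0,-1.5,0],[6,0,0,-3,0],[6,0,0,-4,0],[6,0,0,-4,0],[6,0,0,-2,0]]'
python3 - <<'E'
from h import *
go([.552,-.017,.18],1.44)
E
```

```text
t: 11.52
eef_pos: [0.5589, 0.1973, 0.214]
tool_rot: [-3.122, 0.029, -2.63]
wrist_force: [0.0, 0.4, -0.4]
opening: 0.0602
t 11.53 tcp [0.5589 0.1973 0.214 ] rot [-3.122  0.029 -2.63 ] F [ 0.   0.4 -0.4] open 0.0602
tool shift cm [ 11.1  -18.35   3.4 ] turn 2.213
```

```bash
python3 -m jog '[[6,2.8,-4.6,0,0],[6,2.8,-4.6,0,0],[6,2.8,-4.6,0,0],[6,2.6,-4.4,0,0],[6,0,0,0,-0.18],[6,0,0,0,-0.18],[6,0,0,0,-0.18],[6,0,0,0,-0.18],[6,0,0,0,-0.18],[6,0,0,0,0]]'
python3 - <<'E'
from m import *
go([.552,-.017,.15],-1.70)
a=snap('top','t6.png');b=snap('side','s6.png')
# puck on dome: dot/silver
o=lambda x:cv2.resize(x,(400,400),interpolation=cv2.INTER_CUBIC)
cv2.imwrite('pics/c6.png',np.hstack([o(a[172:232,166:226]),o(b[135:215,215:295])]))
print(proj('top',[[.5644,.197,.064]]),proj('side',[[.5644,.197,.064]]))
E
```

```text
t: 12.78
eef_pos: [0.557, -0.0223, 0.2349]
tool_rot: [-3.078, 0.004, -1.703]
wrist_force: [0.7, 0.3, 0.1]
opening: 0.06
t 12.78 tcp [ 0.557  -0.0223  0.2349] rot [-3.078  0.004 -1.703] F [0.7 0.3 0.1] open 0.06
tool shift cm [-0.46  0.56  8.49] turn -0.003
[[192.24148038 199.30230755]] [[244.60893611 160.73340258]]
```

View pics/c6.png

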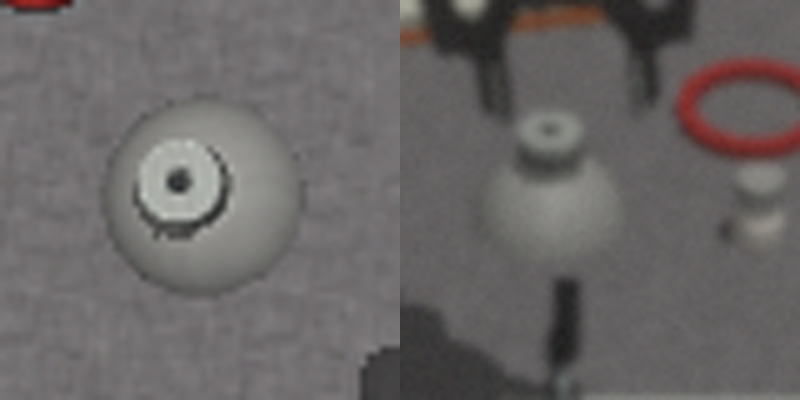

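The puck is balanced upright on the dome top: dot at top-view (192.5,198.7) and side-view (244.5,160.5), within 1 px of the prediction. Now the mirror bar.

```bash
python3 -m jog '[[4,-0.4,0.5,0,0],[4,0,0,2,0],[4,0,0,2,0],[4,0,0,2,0],[4,0,0,1.5,0],[4,0,0,0,0]]' 25
python3 - <<'E'
from h import *
go([.552,-.017,.087],-1.70)
A=np.array([.552,-.017]);P1=onz('top',(192.5,198.65),.064);P2=onz('side',(244.5,160.5),.064);print(P1,P2)
for P in(P1,P2,(P1+P2)/2):
    b=np.arctan2(P[1]-A[1],P[0]-A[0]); print(np.degrees(b),'normal',(b-.131)/2)
E
```

```text
t: 13.62
eef_pos: [0.5565, -0.0162, 0.1589]
tool_rot: [-3.077, 0.005, -1.71]
wrist_force: [0.5, 0.4, 0.6]
opening: 0.0399
t 13.62 tcp [ 0.5565 -0.0162  0.1589] rot [-3.077  0.005 -1.71 ] F [0.5 0.4 0.6] open 0.0399
tool shift cm [0.14 0.43 7.19] turn -0.01
[0.5664312  0.19623017 0.064     ] [0.56419433 0.19821987 0.064     ]
86.12818516348676 normal 0.6861102049350873
86.75709568331534 normal 0.6915984845708062
86.44399346074509 normal 0.6888661522312247
```

```bash
python3 -m jog '[[4,0.1,0.7,1.5,0],[4,0,0.1,1.5,0],[4,0,0.1,1,0],[4,0,0,1,0],[4,0,0,0,0]]' 25
python3 - <<'E'
from h import *
go([.552,-.017,.087],-1.70)
a=snap('top','t7.png');b=snap('side','s7.png')
o=lambda x:cv2.resize(x,(400,400),interpolation=cv2.INTER_CUBIC)
cv2.imwrite('pics/c7.png',np.hstack([o(a[165:245,221:301]),o(b[160:230,215:285])]))
E
```

```text
t: 14.25
eef_pos: [0.5529, -0.0162, 0.1093]
tool_rot: [-3.071, 0.005, -1.711]
wrist_force: [-0.1, -0.5, 0.2]
opening: 0.0402
t 14.25 tcp [ 0.5529 -0.0162  0.1093] rot [-3.071  0.005 -1.711] F [-0.1 -0.5  0.2] open 0.0402
tool shift cm [0.09 0.08 2.23] turn -0.011
```

View pics/c7.png

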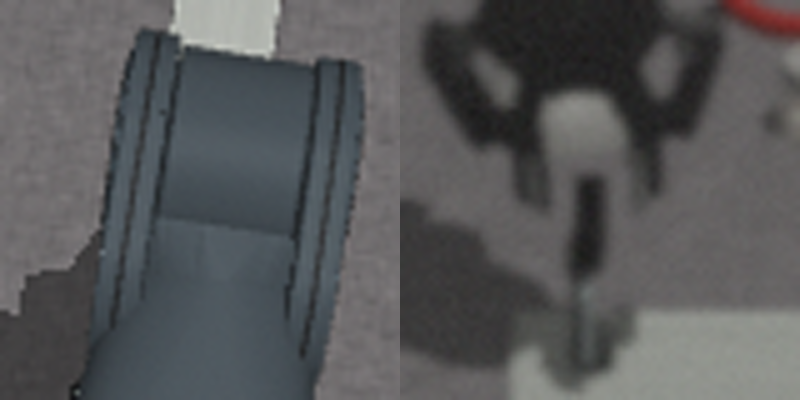

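Side view: fingers at crop columns 530 and 648, bar at 589, so it's centred. Descend and close.

```bash
python3 -m jog '[[4,0.1,0.15,1,0],[4,0,0.05,0.9,0],[4,0,0,0,0],[2.5,0,0,0,0],[1.4,0,0,0,0],[0.9,0,0,0,0],[0.9,0,0,0,0],[0.9,0,0,0,0]]' 25
python3 -c "
from h import *
go([.552,-.017,.087],-.882)"
```

```text
t: 15.35
eef_pos: [0.5524, -0.0172, 0.091]
tool_rot: [-3.07, 0.005, -1.711]
wrist_force: [-0.1, -0.3, -0.3]
opening: 0.0139
t 15.35 tcp [ 0.5524 -0.0172  0.091 ] rot [-3.07   0.005 -1.711] F [-0.1 -0.3 -0.3] open 0.0139
tool shift cm [-0.01  0.04  0.4 ] turn -0.829
```

```bash
python3 -m jog '[[0.9,0,0,0,-0.1],[0.9,0,0,0,-0.1],[0.9,0,0,0,-0.1],[0.9,0,0,0,-0.1],[0.9,0,0,0,0]]'
python3 -c "
from h import *
go([.552,-.017,.091],-.882)"
```

```text
t: 15.98
eef_pos: [0.5528, -0.017, 0.091]
tool_rot: [-3.073, -0.023, -1.301]
wrist_force: [-0.7, -1.2, 0.8]
opening: 0.0139
t 15.97 tcp [ 0.5528 -0.017   0.091 ] rot [-3.073 -0.023 -1.301] F [-0.7 -1.2  0.8] open 0.0139
tool shift cm [-0.02  0.08  0.  ] turn -0.419
```

```bash
python3 -m jog '[[0.9,0,0.05,0,-0.1],[0.9,0,0,0,-0.1],[0.9,0,0,0,-0.1],[0.9,0,0,0,-0.1],[0.9,0,0,0,-0.02],[0.9,0,0,0,0]]'
python3 - <<'E'
from h import *
go([.552,-.017,.091],-.882)
import cv2
from scipy.spatial.transform import Rotation as Q
R=Q.from_euler('xyz',arm.observe()['tool_rot']).as_matrix();y=-R[:,1];print('mirror normal yaw',np.arctan2(y[1],y[0]),'tilt',np.degrees(np.arccos(-R[2,2])))
a=snap('top','t8.png');b=snap('side','s8.png')
o=lambda x:cv2.resize(x,(400,400),interpolation=cv2.INTER_CUBIC)
cv2.imwrite('pics/c8.png',np.hstack([o(a[140:270,176:306]),o(b[140:240,215:315])]))
E
```

```text
t: 16.73
eef_pos: [0.5533, -0.017, 0.091]
tool_rot: [-3.087, -0.05, -0.879]
wrist_force: [1.2, 1.5, -0.3]
opening: 0.0138
t 16.73 tcp [ 0.5533 -0.017   0.091 ] rot [-3.087 -0.05  -0.879] F [ 1.2  1.5 -0.3] open 0.0138
tool shift cm [-0.08  0.1   0.  ] turn 0.003
mirror normal yaw 0.6942132976588236 tilt 4.250353245581004
```

View pics/c8.png

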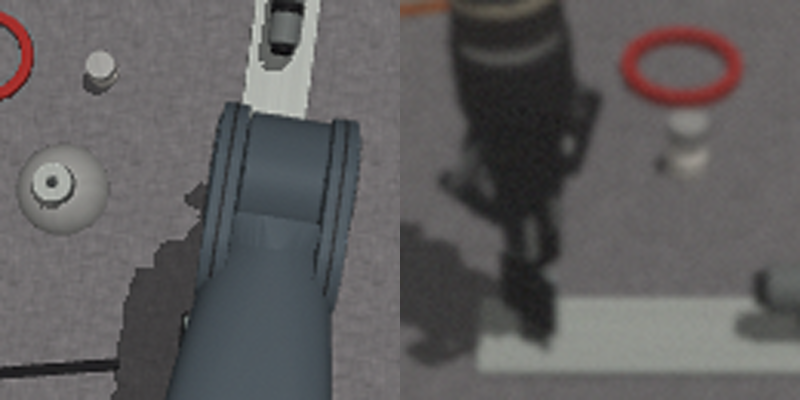

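Puck still balanced, dot at crop (52,183). The mirror is turned, with its normal at 0.69 rad as wanted. One numeric check that the bystanders haven't moved, then I hand in.

Run:
```python
from h import *
a=cv2.imread('pics/side0.png').astype(int);b=cv2.imread('pics/side0.png')*0+cv2.imread('pics/s8.png');
for n,(x,y,w) in dict(purple=(233,303,14),driver=(195,280,40),phone=(191,226,20),jar=(287,175,12),tape=(285,157,20),flux=(338,295,20),tray=(261,352,35),spudger=(184,181,16),carton=(231,132,24)).items():
    s=np.s_[y-w:y+w,x-w:x+w]; print(n,(abs(a[s]-b[s]).max(2)>60).sum(),end='; ')
s=arm.observe();print(s['t'],np.round(s['wrist_force'],1)); arm.finish_job()
```

```text
purple 0; driver 0; phone 0; jar 0; tape 0; flux 0; tray 0; spudger 0; carton 879; 16.825 [ 0.2 -0.1  0.3]
the job is handed in; nothing more can be done
```

The puck is balanced upright on top of the bowl and released. The mirror is turned towards it and still held by its bar, and I handed the job in at 16.8 s.

- **Puck:** after release its dot was within about 1 px of the predicted spot over the bowl top in both cameras. It was still there in the last top picture, after the mirror was turned.
- **Mirror:** the measured normal is at 0.694 rad against a target of 0.689 rad. That target comes from camera measurements of the puck, the mirror axis and the station direction; I had no view through the station's own camera. The grip opening of 13.8 mm matches the 14 mm bar, and the wrist force is about 0.
- **Tool tilt:** the tool is about 4° off vertical, from drift built up over the moves. I did not correct it.
- **Bystanders:** comparing first and last side pictures showed no change at the purple disc, driver, phone, jar, tape, flux, tray or spudger. The carton's area did differ (879 px). I think that is the arm standing in front of it, since the arm never went near it, but I did not confirm this.

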